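Seal the dry box of chasing punches

TASK

The dry box's lid is tucked half under the wooden bench riser: draw it out flat by its upright pull tab and let go of it on the bench in front of the riser once its bar handle is clear, then take it again by the handle, set it level on the open box and let go. Press its four corners down one at a time, each fully home before you go to the next, until the lid sits flat and sealed all round. Leave everything else on the bench where it is.

Things in the scene. Friction and masses are not known exactly. Their poses are not given: they have to be found in the camera images.
- lid: Aluminium box lid, 0.4 kg: plate 164 (x) x 124 (y) x 8 mm, locating plug 138 x 98 mm standing 10 mm below it (lowest 4 mm 133 x 93), bar handle on top, upright pull tab at one short side. Origin: centre of the plate's underside, 10 mm above the bench at the start; x away from the tab, z up. Starts flat, plug down, half under the riser, only the tab reachable from above. Fits the box either way round
- lid_handle (a point): Centre of the lid's bar handle: bar 14 (x) x 56 (y) x 14 (z) mm on two feet, running along the lid's y, top 40 mm above the plate's underside, pinched across the lid's x. This point is 33 mm above the plate's underside, over the lid's centre
- lid_tab (a point): Centre of the lid's pull tab: upright plate 26 (x) x 8 (y) x 30 (z) mm, from 8 to 38 mm above the plate's underside, pinched across the lid's y. This point is at lid (-68, 0, 23) mm
- dry_box: Open grey metal box, fixed: 160 (x) x 120 (y) x 60 mm high, walls 8 mm, inside 144 x 104, steel punches in it (up to 34 mm). Origin: centre of its underside; z up. Its long side takes the lid's long side
- box_rim (a point): Centre of the box's mouth, level with the wall top, 60 mm up. At each corner an L-shaped black rubber gasket pad (22 x 22, 8 mm wide) stands 10 mm above the wall top when raised, 2 mm when fully pressed. A lid resting on the raised pads has its plate's underside 8 to 10 mm above this point; sealed, 2 mm above it (plate top then 10 mm above it)
- riser: Low wooden bench riser, fixed: board 150 (x) x 204 (y), underside 62 and top 77 mm up, on two side walls 12 thick (180 mm clear between), open at the front; small things on the rear of its top, up to 112 mm high. x points front to back, z up. Origin on the bench, midway in y, 50 mm in FRONT of the board's front edge (board covers riser x 50 to 200 mm)
- gasket_fl (a joint): Gasket pad at the dry box's (-x, +y) corner (box frame): 0 = standing up, 0.008 m = fully pressed against its stop. It takes about 7 N to push it down; it stays where it is left
- gasket_fr (a joint): Gasket pad at the dry box's (-x, -y) corner (box frame): 0 = standing up, 0.008 m = fully pressed against its stop. It takes about 7 N to push it down; it stays where it is left
- gasket_bl (a joint): Gasket pad at the dry box's (+x, +y) corner (box frame): 0 = standing up, 0.008 m = fully pressed against its stop. It takes about 7 N to push it down; it stays where it is left
- gasket_br (a joint): Gasket pad at the dry box's (+x, -y) corner (box frame): 0 = standing up, 0.008 m = fully pressed against its stop. It takes about 7 N to push it down; it stays where it is left
- tin: round red plastic tin with lid, 68 dia x 46 high, standing mid-bench. Bystander. Origin at the centre of its underside
- bottle: amber glass bottle, 54 dia x 120 high, standing mid-bench behind the tin. Bystander. Origin at the centre of its underside
- punch_a: dark square steel chasing punch, 8 x 100 x 8, lying across the bench between tin and bottle. Bystander. Origin at the centre of its underside
- wood_block: dark wood block, 90 x 60 x 45, at the right. Bystander. Origin at the centre of its underside
- sharpening_stone: grey stone, 130 x 50 x 25, at the left. Bystander. Origin at the centre of its underside
Mind the look-alikes: they are no part of the job. What is shaped like the dry_box but blue is not meant.

How it is judged:
By the outcome, as a careful person would: the job done as asked, in the order asked, and still so for the second after the job is handed in, with the robot touching nothing.
It also fails if it takes over 72 s, if anything falls off the work surface, if the arm or the gripper's body presses on something with over 40 N, if the wrist force passes 120 N, or if a joint passes its speed limit or range.

ROBOT

A 6-joint arm with a two-finger parallel gripper is mounted at the origin on the work surface. World frame = base frame: x ahead of the robot, y to its left, z up, the work surface at z = 0. Lengths are in m, angles in degrees, forces in N, time in s.
With the tool pointing down it reaches from about 0.325 to 0.85 m from the base axis. Payload 15.5 kg.
Tool frame: the origin (TCP) lies midway between the tips of the shut fingers; the grasp point (between the pads) lies 19 mm behind it; y points along the fingers, x is the direction in which the jaws open and shut, and the axes are right-handed (so a half turn about y gives the same grasp; the last joint's range is limited). The gripper opens to 91 mm and grips with 3 to 60 N. Pads are 32 mm wide; open, the fingers measure 118 mm over their backs; the gripper's body (76 mm by 178 mm) begins 60 mm behind the grasp point.
Start: joints at [-68.669, 28.281, 77.091, -0, 74.628, -5.472], TCP at [0.282, -0.558, 0.214] pointing down, gripper open.
Joint ranges: [-166.48, 166.48], [-47.26, 123.95], [12.59, 153.08], [-70.14, 250.14], [6.76, 159.57], [-176.63, 176.63]. Speed limits (degrees/s): [108.29, 108.29, 147.25, 172.46, 172.46, 172.46].

INTERFACE

Orientations are given as a 3x3 rotation matrix whose columns are the frame's x, y, z axes.
In Python, from bench import ctrl gives the robot as it stands. The module is installed in compiled form; this text tells all that it offers. Calls block until the motion is done:
- ctrl.goto(position, orientation): joint-space move of the TCP to a pose.
- ctrl.move_l(position, vel=0.15, ori=None, contact_N=None): straight line of the TCP; ori=None keeps the orientation; vel is the mean speed in m/s. With contact_N (N) it stops when the force on the tool has changed by that much, and returns True; else False.
- ctrl.movej(angles): joint-space move.
- ctrl.command_gripper(opening): opening from 0.0 (shut) to 1.0 (fully open); the grip force is fixed at half the most; returns when the fingers have stopped.
- ctrl.sleep(seconds).
- ctrl.ik(position, orientation): joint angles nearest the present ones, or None.
- ctrl.read_camera(name): name is "side" or "top"; returns the picture (480x640x3 uint8, blue, green, red); there is no depth.
- ctrl.camera_params(name): a dict with "fx", "fy", "cx", "cy" (pixels), "D" ([k1, k2, p1, p2, k3] as OpenCV has them; the pictures are not rectified), "pose" (4x4, takes a point from camera to world coordinates). Camera axes: x right, y up, looking along -z (the intrinsics and any distortion apply to the point x, -y, -z); pixel columns grow to the right and rows downward; lengths in m; the calibration is good to about 2 mm. A picture is of the moment at which its call begins. camera_params takes no time and is no camera call.
A pose or a line that the arm cannot do raises ctrl.MotionError and nothing moves.
- ctrl.sign_off(): hands the job in, once; it reports no verdict.
Readings, each from a call of its own:
- ctrl.current_t(): time.
- ctrl.current_q(): joint angles.
- ctrl.current_dq(): joint speeds.
- ctrl.current_effort(): joint torques, N m.
- ctrl.current_tool_pos(): TCP position.
- ctrl.current_eef_rot(): TCP orientation.
- ctrl.current_contact_force(): force on the tool from outside, world axes, zero at the start.
- ctrl.current_wrist_torque(): the same for the moment, N m.
- ctrl.current_grip_width(): opening from 0.0 (shut) to 1.0 (fully open).
Only numpy, scipy, OpenCV 4.12 (cv2) and the standard library are available. Lean on these libraries where they do the work, as an engineer would, in place of code of your own. Each camera call takes 0.05 s, during which the arm holds its last target. There are 200 camera calls.

## Working session

There is one attempt and no reset: what is moved stays moved. The work goes in short steps, each a Python script; the robot and the scene stay as the last script left them, time stands still between calls to the robot, and variables do not carry over. Pictures are saved under pics/ and viewed, about 8 in all and at most 12, crops included, and the job is handed in when it is done.

```bash
mkdir -p pics
cat > h.py <<'E'
from bench import ctrl
import numpy as np, cv2
def K(n):
    p=ctrl.camera_params(n); return np.array([[p['fx'],0,p['cx']],[0,p['fy'],p['cy']],[0,0,1]]),np.array(p['D'],float),np.array(p['pose'])
def ray(n,uv):
    k,d,T=K(n); u=cv2.undistortPoints(np.array(uv,float).reshape(-1,1,2),k,d).reshape(-1,2)
    r=np.c_[u[:,0],-u[:,1],-np.ones(len(u))]@T[:3,:3].T
    return T[:3,3],r
def onz(n,uv,z):
    o,r=ray(n,uv); return o+r*((z-o[2])/r[:,2])[:,None]
def proj(n,P):
    k,d,T=K(n); c=(np.array(P,float).reshape(-1,3)-T[:3,3])@T[:3,:3]; c=c*[1,-1,-1]
    return cv2.projectPoints(c,np.zeros(3),np.zeros(3),k,d)[0].reshape(-1,2)
def down(yaw):  # jaw axis x at yaw deg, tool y along the fingers pointing down
    a=np.radians(yaw); x=np.array([np.cos(a),np.sin(a),0]); y=np.array([0,0,-1.]); return np.c_[x,y,np.cross(x,y)]
E
python3 - <<'E'
from h import *
for n in ('top','side'):
    cv2.imwrite(f'pics/{n}0.png',ctrl.read_camera(n)); k,d,T=K(n); print(n,k[0,0],d,T.round(3).tolist())
print(ctrl.current_eef_rot(),ctrl.current_t())
E
```

```text
top 524.1934385199559 [0.02638653 0.         0.         0.         0.        ] [[-0.018, 0.999, -0.04, 0.398], [-1.0, -0.018, -0.005, -0.02], [-0.005, 0.039, 0.999, 1.557], [0.0, 0.0, 0.0, 1.0]]
side 466.4709436660705 [-0.02002694  0.          0.          0.          0.        ] [[-0.994, 0.059, -0.087, 0.374], [-0.105, -0.546, 0.831, 0.897], [0.001, 0.836, 0.549, 0.685], [0.0, 0.0, 0.0, 1.0]]
[[ 4.50878340e-01 -3.63960093e-04  8.92585340e-01]
 [-8.92584765e-01  1.02208294e-03  4.50878467e-01]
 [-1.07639802e-03 -9.99999411e-01  1.35969824e-04]] 0.1
```

View pics/top0.png

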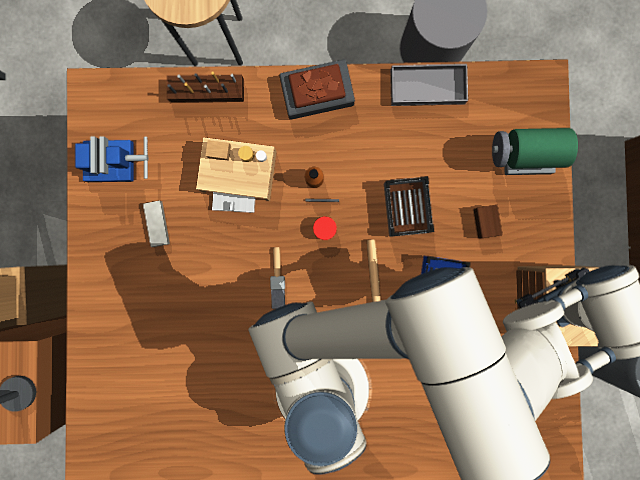

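View pics/side0.png

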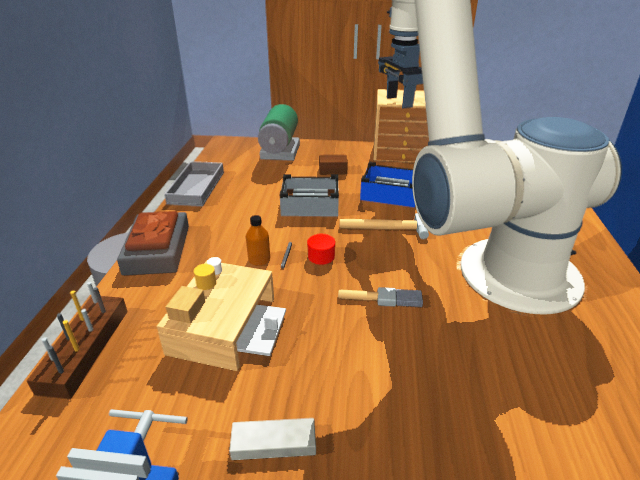

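Top view: grey box with punches and black corner pads at (408,206), the blue look-alike at (445,265), an empty grey tray at (429,84). The box at (408,206) fits: grey, punches inside, corner pads. The riser is at (236,168), with the lid showing at (233,202). I'll check these in one enlarged composite.

Run:
```python
from h import *
t=cv2.imread('pics/top0.png'); s=cv2.imread('pics/side0.png')
def c(i,x,y,w,h,f): return cv2.resize(i[y:y+h,x:x+w],None,fx=f,fy=f,interpolation=cv2.INTER_CUBIC)
a=c(t,190,130,100,90,4); b=c(t,370,165,100,75,4); d=c(s,225,290,80,75,5)[:, :400]; e=c(s,270,165,80,60,5)
o=np.zeros((600,800,3),np.uint8)
o[:300,:400]=c(t,190,145,100,75,4);o[:300,400:]=b;o[300:,:400]=c(s,215,295,80,60,5);o[300:,400:]=e
cv2.imwrite('pics/c1.png',o)
```

```text
(no output)
```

View pics/c1.png

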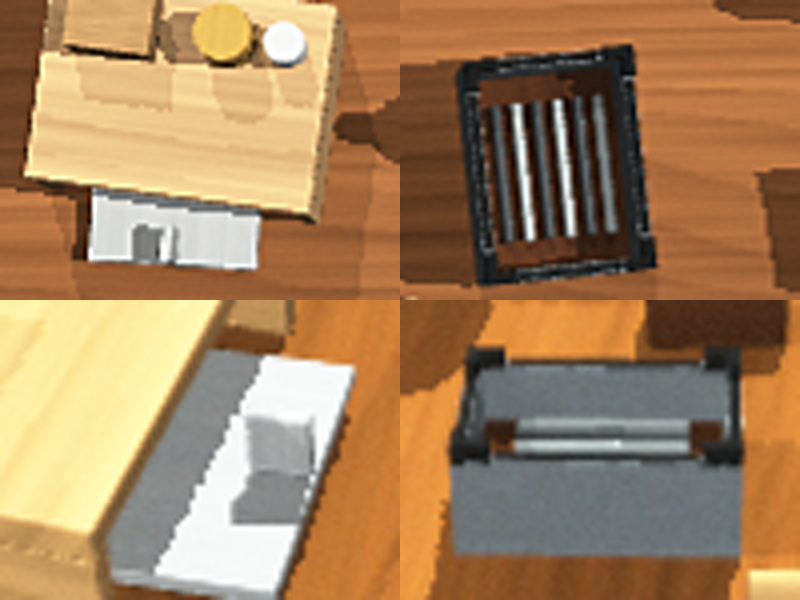

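Run:
```python
from h import *
B=onz('top',[(384.5,180.5),(428.5,176.5),(434,231.5),(389.5,236.25)],.07)
print('box top',B.round(4).tolist(),B.mean(0))
for i in range(4): e=B[(i+1)%4]-B[i]; print(np.hypot(*e[:2]).round(4),np.degrees(np.arctan2(e[1],e[0])).round(1))
# side box: pads top outer corners
S=lambda L,ox,oy,px,py:[((x-px)/5+ox,(y-py)/5+oy) for x,y in L]
Bs=onz('side',S([(469,350),(740,350),(742,446),(452,444)],270,165,400,300),.07)
print('box side',Bs.round(4).tolist(),Bs.mean(0))
L=onz('top',[(212.5,210.5),(254.25,212.5)],.018); print('lid top',L.round(4).tolist(),np.hypot(*(L[1]-L[0])[:2]))
L2=onz('side',S([(355,368),(272,597)],215,295,0,300),.018); print('lid side',L2.round(4).tolist(),np.hypot(*(L2[1]-L2[0])[:2]))
R=onz('top',[(196.5,189),(269,199.5)],.077); print('riser front',R.round(4).tolist(),np.hypot(*(R[1]-R[0])[:2]))
T=onz('side',S([(246,413),(312,416)],215,295,0,300),.048); print('tab side top',T.round(4).tolist())
Tt=onz('top',[(190+168/4,145+226/4),(190+172/4,145+262/4)],.048);print('tab top',Tt.round(4).tolist())
```

```text
box top [[0.5996, -0.191, 0.07], [0.6086, -0.3162, 0.07], [0.4518, -0.3278, 0.07], [0.4406, -0.2017, 0.07]] [ 0.52516488 -0.25916717  0.07      ]
0.1255 -85.9
0.1572 -175.8
0.1266 95.1
0.1593 3.8
box side [[0.6083, -0.3067, 0.07], [0.4513, -0.3236, 0.07], [0.4417, -0.2091, 0.07], [0.5982, -0.1945, 0.07]] [ 0.52488059 -0.25847623  0.07      ]
lid top [[0.5272, 0.3108, 0.018], [0.5191, 0.1881, 0.018]] 0.12297735990498135
lid side [[0.5195, 0.1933, 0.018], [0.5297, 0.3176, 0.018]] 0.12475129558519697
riser front [[0.5841, 0.3428, 0.077], [0.5506, 0.1379, 0.077]] 0.20763156023937773
tab side top [[0.5506, 0.2542, 0.048], [0.525, 0.2531, 0.048]]
tab top [[0.5497, 0.2479, 0.048], [0.5236, 0.2453, 0.048]]
```

Measurements agree between views: box centre (0.525,-0.259), yaw about 4.8°; lid centre about (0.606,0.247), yaw about -4.3°; tab at (0.538,0.251). The composite crop confirms the grey box with pads at (408,206), and the tab clear of the riser edge. I'm going above the tab.

Run:
```python
from h import *
for y in (85.7,-94.3,-4.3,175.7): print(y,np.round(ctrl.ik([.536,.2514,.16],down(y)),0))
for y in (4.8,-175.2): print(y,np.round(ctrl.ik([.525,-.259,.16],down(y)),0))
for y in (-4.3,175.7): print(y,np.round(ctrl.ik([.47,.257,.16],down(y)),0))
ctrl.command_gripper(.5)
ctrl.goto([.536,.2514,.2],down(85.7))
ctrl.move_l([.536,.2514,.075],vel=.12)
t=ctrl.read_camera('top'); s=ctrl.read_camera('side'); cv2.imwrite('pics/t2.png',t); cv2.imwrite('pics/s2.png',s)
c=lambda i,x,y: cv2.resize(i[y:y+100,x:x+100],None,fx=4,fy=4,interpolation=cv2.INTER_CUBIC)
cv2.imwrite('pics/c2.png',np.hstack([c(t,185,140),c(s,215,260)])); print(ctrl.current_t(),ctrl.current_tool_pos())
```

```text
85.7 [ 19.  29.  86.  -0.  66. -66.]
-94.3 [ 19.  29.  86.  -0.  66. 114.]
-4.3 [19. 29. 86. -0. 66. 24.]
175.7 [  19.   29.   86.   -0.   66. -156.]
4.8 [-32.  28.  87.  -0.  65. -37.]
-175.2 [-32.  28.  87.  -0.  65. 143.]
-4.3 [22. 25. 94. -0. 62. 27.]
175.7 [  22.   25.   94.   -0.   62. -153.]
5.1917 [0.53642783 0.25154021 0.07572057]
```

View pics/c2.png

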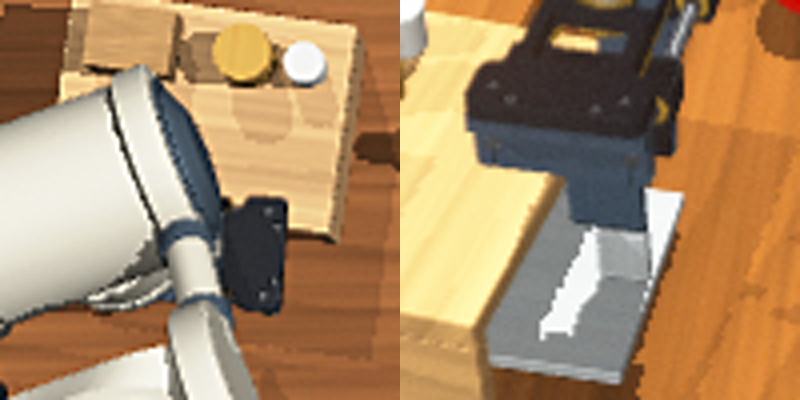

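Side view: the finger at crop pixel (610,200) is lined up with the tab at (622,255), and there's space before the riser edge. Descend, grip, draw.

Run:
```python
from h import *
a=np.radians(-4.3); ux=np.array([np.cos(a),np.sin(a),0])
print(ctrl.move_l([.536,.2514,.024],vel=.06,contact_N=8),ctrl.current_tool_pos())
ctrl.command_gripper(0.0); print('w',ctrl.current_grip_width(),ctrl.current_contact_force())
p=ctrl.current_tool_pos()
ctrl.move_l(p-ux*.140,vel=.06)
print('w',ctrl.current_grip_width(),ctrl.current_contact_force(),ctrl.current_tool_pos(),ctrl.current_t())
ctrl.command_gripper(.45); ctrl.sleep(.2)
p=ctrl.current_tool_pos(); ctrl.move_l([p[0],p[1],.16],vel=.15)
ctrl.goto([.36,.05,.25],down(-4.3))
t=ctrl.read_camera('top'); s=ctrl.read_camera('side'); cv2.imwrite('pics/t3.png',t); cv2.imwrite('pics/s3.png',s)
c=lambda i,x,y: cv2.resize(i[y:y+100,x:x+100],None,fx=4,fy=4,interpolation=cv2.INTER_CUBIC)
cv2.imwrite('pics/c3.png',np.hstack([c(t,185,165),c(s,235,275)])); print(ctrl.current_t())
```

```text
False [0.53620518 0.25149197 0.02429311]
w 0.08580436222689808 [0.05353234 0.79784718 0.69997298]
w 0.08476794699874303 [2.10542976 0.85345936 1.16101567] [0.39653656 0.26195523 0.02406292] 9.35
12.4333
```

View pics/c3.png

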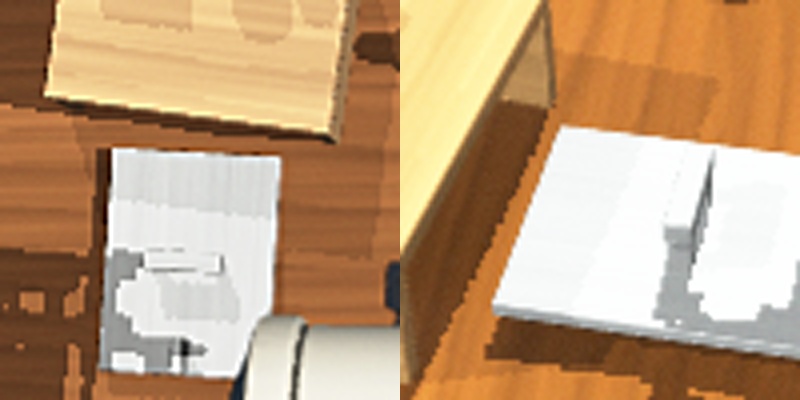

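Run:
```python
from h import *
A=onz('top',[(185+x/4,165+y/4) for x,y in [(111,149),(281,157),(99,370)]],.018)
print(A.round(4).tolist()); print('ctr diag',((A[1]+A[2])/2).round(4))
ang=lambda v:np.degrees(np.arctan2(v[1],v[0])).round(2)
print('yaw',ang(A[0]-A[1])-90,ang(A[0]-A[2]))
H=onz('top',[(185+183/4,165+262/4)],.050);print('handle',H.round(4))
S=onz('side',[(235+(x-400)/4,275+y/4) for x,y in [(562,125),(495,303)]],.018); print(S.round(4).tolist(),ang(S[1]-S[0])-90)
```

```text
[[0.5515, 0.3099, 0.018], [0.5434, 0.1849, 0.018], [0.3892, 0.3202, 0.018]]
ctr diag [0.4663 0.2525 0.018 ]
yaw -3.7099999999999937 -3.63
handle [[0.4659 0.252  0.05  ]]
[[0.5424, 0.1887, 0.018], [0.5511, 0.3111, 0.018]] -4.079999999999998
```

Picture: the lid lies flat, fully in front of the riser, with the handle at top-crop pixel (183,262). Centre is about (0.466,0.255), yaw about -4°. I'll take the handle, carry the lid over the box and look.

Run:
```python
from h import *
ctrl.command_gripper(.6)
ctrl.goto([.466,.2555,.12],down(-4.1))
print(ctrl.move_l([.466,.2555,.024],vel=.08,contact_N=8),ctrl.current_tool_pos())
ctrl.command_gripper(0.0); print('w',ctrl.current_grip_width(),ctrl.current_contact_force())
ctrl.move_l([.466,.2555,.20],vel=.12)
ctrl.goto([.525,-.259,.20],down(4.8))
ctrl.move_l([.525,-.259,.10],vel=.12)
print('w',ctrl.current_grip_width(),ctrl.current_contact_force(),ctrl.current_tool_pos(),ctrl.current_t())
t=ctrl.read_camera('top'); s=ctrl.read_camera('side'); cv2.imwrite('pics/t4.png',t); cv2.imwrite('pics/s4.png',s)
c=lambda i,x,y: cv2.resize(i[y:y+100,x:x+80],None,fx=5,fy=5,interpolation=cv2.INTER_CUBIC)
cv2.imwrite('pics/c4.png',np.hstack([c(t,370,155),c(s,270,135)])); print(ctrl.current_t())
```

```text
False [0.46628994 0.25561265 0.02441876]
w 0.1508887873774395 [ 1.84607249 -0.09959232 -0.08693979]
w 0.15659105803159412 [ 0.4976737  -0.18602629 -5.52269844] [ 0.52545563 -0.2591991   0.1006763 ] 20.4167
20.5167
```

View pics/c4.png

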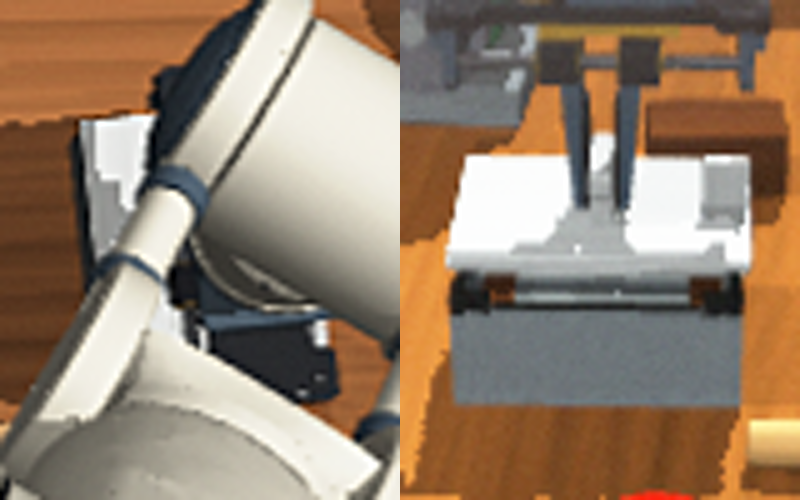

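Run:
```python
from h import *
f=lambda L:[(270+(x-400)/5,135+y/5) for x,y in L]
F=onz('side',f([(467,155),(749,156)]),.0947); N=onz('side',f([(449,270),(748,272)]),.0867)
print(F.round(4).tolist(),N.round(4).tolist(),'ctr',((F.mean(0)+N.mean(0))/2).round(4))
a=np.radians(4.8);ux=np.array([np.cos(a),np.sin(a),0]);uy=np.array([-ux[1],ux[0],0])
C=np.array([.5254,-.2592,.0947])
for sx,sy in ((1,-1),(-1,-1),(1,1),(-1,1)):
    P=C+ux*.082*sx+uy*.062*sy; z=P.copy(); z[2]=.0867
    print(sx,sy,((proj('side',P)[0]-[270,135])*5+[400,0]).round(0),((proj('side',z)[0]-[270,135])*5+[400,0]).round(0),((proj('top',P)[0]-[370,155])*5).round(0))
# box expected at this crop
C=np.array([.525,-.259,.07])
for sx,sy in ((1,1),(-1,1)):
    P=C+ux*.080*sx+uy*.060*sy; print('box',((proj('side',P)[0]-[270,135])*5+[400,0]).round(0))
```

```text
[[0.6099, -0.3152, 0.0947], [0.4472, -0.3314, 0.0947]] [[0.5984, -0.1909, 0.0867], [0.4386, -0.2058, 0.0867]] ctr [ 0.5235 -0.2608  0.0907]
1 -1 [463. 156.] [463. 168.] [297.  95.]
-1 -1 [746. 159.] [745. 171.] [329. 386.]
1 1 [442. 257.] [442. 270.] [ 77. 117.]
-1 1 [748. 260.] [748. 273.] [108. 409.]
box [449. 296.]
box [744. 299.]
```

Lid held level at side-crop (600,210), over the box within 1–2 mm; a +1 mm shift in x and y centres it. Lowering until contact.

Run:
```python
from h import *
R=down(5.0); p=[.5256,-.2580]
ctrl.move_l(p+[.098],vel=.05,ori=R)
print(ctrl.move_l(p+[.079],vel=.02,contact_N=5),ctrl.current_tool_pos(),ctrl.current_contact_force(),ctrl.current_wrist_torque())
t=ctrl.current_t()
s=ctrl.read_camera('side'); cv2.imwrite('pics/s5.png',s)
c=lambda i,x,y: cv2.resize(i[y:y+70,x:x+90],None,fx=8,fy=8,interpolation=cv2.INTER_CUBIC)
cv2.imwrite('pics/c5.png',c(s,265,155)); print(ctrl.current_t())
```

```text
True [ 0.52561629 -0.25811819  0.08297492] [-0.20124982 -0.67606997  2.58741032] [-0.24551411 -0.10059379 -0.01467573]
21.5333
```

View pics/c5.png

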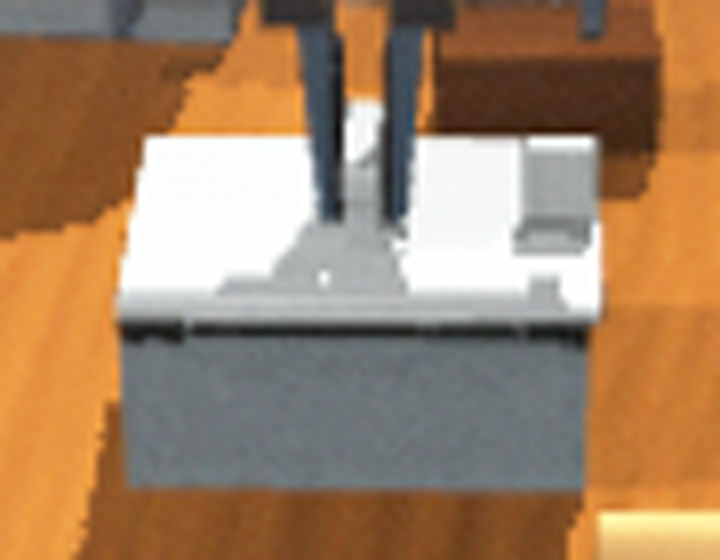

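Underside at about 69 mm: the plug is inside the pads and the lid lies level on them (box edges 122–588, lid 118–600). Release and press the corners.

Run:
```python
from h import *
ctrl.command_gripper(.5); ctrl.sleep(.2)
ctrl.move_l([.5256,-.258,.14],vel=.12); ctrl.command_gripper(0.0)
a=np.radians(5.0);ux=np.array([np.cos(a),np.sin(a)]);uy=np.array([-ux[1],ux[0]]); C=np.array([.525,-.2588])
for n,sx,sy in (('fl',-1,1),('fr',-1,-1),('br',1,-1),('bl',1,1)):
    q=C+ux*.072*sx+uy*.052*sy
    ctrl.move_l([*q,.14 if n=='fl' else .115],vel=.2)
    ctrl.move_l([*q,.088],vel=.1)
    h=ctrl.move_l([*q,.062],vel=.015,contact_N=30)
    print(n,h,ctrl.current_tool_pos().round(4),ctrl.current_contact_force().round(1),ctrl.current_t())
    ctrl.sleep(.2)
    ctrl.move_l([*q,.115],vel=.1)
ctrl.goto([.36,.02,.3],down(5))
s=ctrl.read_camera('side');t=ctrl.read_camera('top'); cv2.imwrite('pics/s6.png',s); cv2.imwrite('pics/t6.png',t)
c=lambda i,x,y: cv2.resize(i[y:y+75,x:x+80],None,fx=5,fy=5,interpolation=cv2.INTER_CUBIC)
cv2.imwrite('pics/c6.png',np.hstack([c(t,370,165),c(s,270,155)])); print(ctrl.current_t())
```

```text
fl True [ 0.4485 -0.2132  0.0701] [-4.8  0.6 18.5] 26.2417
fr True [ 0.4578 -0.3171  0.0699] [-4.3  2.9 22. ] 29.3167
br True [ 0.6018 -0.3044  0.07  ] [-2.7  3.9 12.4] 32.625
bl True [ 0.5923 -0.2008  0.0699] [-5.3  2.2 16.4] 35.7167
38.0083
```

View pics/c6.png

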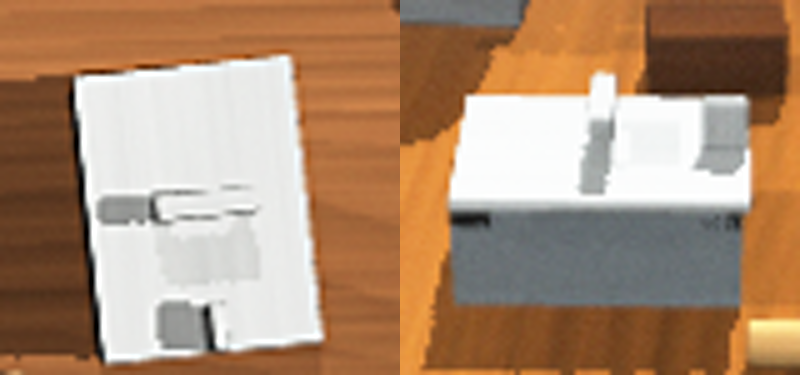

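The lid looks flat, centred and evenly down on the box (thin pad line at side-crop (470,218) and (715,222)). One light touch on each corner (4 N, below the 7 N the pads yield at) will confirm the height, then I'll hand in.

Run:
```python
from h import *
a=np.radians(5.0);ux=np.array([np.cos(a),np.sin(a)]);uy=np.array([-ux[1],ux[0]]); C=np.array([.525,-.2588])
ctrl.goto([*(C-ux*.066+uy*.05),.12],down(5))
for n,sx,sy in (('fl',-1,1),('fr',-1,-1),('br',1,-1),('bl',1,1)):
    q=C+ux*.066*sx+uy*.050*sy
    ctrl.move_l([*q,.114],vel=.2); ctrl.move_l([*q,.078],vel=.12)
    h=ctrl.move_l([*q,.066],vel=.015,contact_N=4)
    print(n,h,ctrl.current_tool_pos().round(4),ctrl.current_contact_force().round(1))
    ctrl.move_l([*q,.114],vel=.15)
ctrl.goto([.36,.02,.3],down(5)); print(ctrl.current_t())
t=ctrl.read_camera('top'); d=cv2.absdiff(t,cv2.imread('pics/top0.png')).max(2)
for n,(x,y) in dict(tin=(325,228),bottle=(314,177),punch=(321,200),block=(481,221),stone=(155,223),riserTop=(235,150)).items(): print(n,(d[y-14:y+14,x-14:x+14]>50).sum())
```

```text
fl True [ 0.4549 -0.2148  0.07  ] [-2.4  0.8 12.3]
fr True [ 0.4636 -0.3145  0.07  ] [-2.3  1.2 10.5]
br True [ 0.5952 -0.3029  0.0701] [-1.3  0.3  7.5]
bl True [ 0.5865 -0.2032  0.0701] [-1.7  1.3  7.7]
48.8083
tin 124
bottle 0
punch 0
block 0
stone 6
riserTop 0
```

Run:
```python
from h import *
for i in (cv2.imread('pics/side0.png'),ctrl.read_camera('side')):
    m=cv2.inRange(i[200:290,280:360],(0,0,90),(60,60,255)); print(cv2.boundingRect(m))
ctrl.sign_off()
```

```text
(27, 6, 53, 59)
(27, 5, 53, 60)
the job is handed in; nothing more can be done
```

The lid is on the grey dry box and sealed, and I handed the job in just after 49 s of the 72 s allowed.

- **Drawing out:** I pulled the lid out flat by its tab, 140 mm, and let go of it fully in front of the riser.
- **Placing:** I took it again by the handle and set it level on the raised gasket pads. It stopped with its underside about 69 mm up, as it should. The last picture before release showed it about 1 mm off centre in x, which is inside the fit. I then let go.
- **Pressing:** I pressed the corners one at a time in the order fl, fr, br, bl. Each stopped at a plate top of 69.9–70.1 mm, and fully pressed is 70 mm.

**Last checks:**
- A light touch on each corner afterwards read 70.0–70.1 mm, so the lid sits flat all round. Each touch was set to stop at 4 N but read 7.5–12 N, above the 7 N that moves a pad.
- The bottle, punch, wood block and riser top showed no change between the first and last top pictures; the stone showed only a few pixels.
- The tin's patch of the top picture did change, 124 pixels, which I put down to the arm or its shadow. I compared the tin in the side view: its outline agreed to within a pixel. That mask was loose and also caught some of the bench, so it is weaker evidence than the others. The arm was not commanded near the tin.

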